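Pack a porous plug down the column tube

ROBOT

A 6-joint arm with a two-finger parallel gripper is mounted at the origin on a cart in front of the work surface, level with it; the furniture and walls round the work are solid. World frame = base frame: x ahead of the robot, y to its left, z up, the work surface at z = 0. Lengths are in mm, angles in rad, forces in N, time in s.
With the tool pointing down it reaches from about 400 to 925 mm from the base axis. Payload 12.5 kg.
Tool frame: the origin (TCP) lies where the fingers leave the gripper's body, on its centre line; the fingertips stand 78 mm ahead of it and the grasp point (between the pads) lies 59 mm ahead of it (env.tip_extent is the distance from the TCP to the fingertips, in mm); z points along the fingers, y is the direction in which the jaws open and shut (so a half turn about z gives the same grasp; the last joint's range is limited). The gripper opens to 95 mm and grips with 3 to 60 N. Pads are 20 mm wide; open, the fingers measure 119 mm over their backs; the gripper's body (75 mm by 180 mm) begins 59 mm behind the grasp point.
Start: joints at [-1.446, 0.491, 1.559, -0, 1.092, -0.106], TCP at [142.994, -608.433, 292.261] pointing down, gripper open.
Joint ranges: [-3.1, 3.1], [-0.84, 2.19], [0.05, 2.79], [-1.13, 4.28], [0.06, 2.93], [-2.69, 2.69]. Speed limits (rad/s): [2.22, 2.22, 2.79, 3.14, 3.14, 3.14].

INTERFACE

Orientations are given as [roll, pitch, yaw] about the fixed x, y, z axes, in that order (R = Rz(yaw) Ry(pitch) Rx(roll)).
In Python, from cell import env gives the robot as it stands. The module is installed in compiled form; this text tells all that it offers.
- The arm moves only by the tool play_rows, never from a script. Its argument "targets" is a list of rows, each an object with "linear": the shift along the tool's x, y, z in mm, a list of three; "turn": the turn about the tool's z in rad. A call has 1 to 20 rows; each row is the pose to reach, as a shift and turn from the pose commanded when the call began, along the tool's axes at that moment; what a row does not reach only later rows make up. A row lasts 1/8 s, in which the tool goes at most 62.5 mm and 10.7 degrees, less where a joint would pass 70% of its speed; a pose out of reach is approached as far as the arm can. A call with a gripper value outside its range is refused whole. "hand" is the finger opening in mm, from 0 to 95.1, set as the call begins (left out, the last holds). The fingers move at their own pace and stop on an object; the grip force is fixed at half the most. Time passes only in rows, so rows that repeat a pose let the fingers close. It gives the time, the measured TCP pose, the force and the opening at its end, in the units of the state.
- env.state(): the state, without advancing time (a new reading comes with each control period).
- env.read_camera(name): name is "side" or "top" or "wrist"; returns (picture, depth): 420x560x3 uint8, red, green, blue; 420x560 float32, mm along the optical axis (not along the pixel's ray), 0 where there is no reading.
- env.camera_params(name): a dict with "fx", "fy", "cx", "cy" (pixels), "k1" (the pictures are not rectified: a ray, as slopes to the right and down, at radius r is drawn at 1 + k1 r^2 times it, then the intrinsics apply), "R" (3x3) and "t" (3): a world point X has camera coordinates R X + t. Camera axes: x right, y down, z forward; pixel columns grow to the right and rows downward; lengths in mm; the calibration is good to about 2 mm. A picture is of the moment at which its call begins: read the wrist's pose just before it. camera_params takes no time and is no camera call; for the wrist camera it gives the pose at the moment of the call.
- env.job_done(): hands the job in, once; it reports no verdict.
The state is a dict: "t": time; "joints": joint angles; "qvel": joint speeds; "tau": joint torques, N m; "eef_pos": TCP position; "tcp_rot": TCP orientation; "ft_force": force on the tool from outside, world axes, zero at the start; "moment": the same for the moment, N m; "opening": opening from 0.0 (shut) to 1.0 (fully open).
Only numpy, scipy, OpenCV 4.12 (cv2) and the standard library are available. Lean on these libraries where they do the work, as an engineer would, in place of code of your own. Each camera call takes 0.05 s, during which the arm holds its last target.

TASK

Stand the loose ceramic plug in the mouth of the upright column tube and let it go there. Then take the tamping rod from its holder and, with its foot, push the plug down the tube, past the drag of the rubber ring under it, until it bottoms out on the stop hidden inside; press it home firmly, with about 18 N held for a second, and never more than 35 N. Finally stand the rod back in its holder and leave the plug home in the tube and the other things on the bench undisturbed.

Things in the scene. Friction and masses are not known exactly. Their poses are not given: they have to be found in the camera images.
- plug: Loose white ceramic cylinder, 24 mm diameter, 50 mm long, 50 g, plain with slightly bevelled ends, standing upright on the bench on the robot's left. Origin: centre of its underside; z up along it.
- tube: Fixed upright clear tube, 130 mm high over all and 36 mm across, with a flared aluminium mouth, on a round aluminium base (90 mm diameter, 8 mm thick) on the bench in front of the robot. Origin: centre of the base's underside, z up along the bore.
- tube_mouth (a point): Centre of the tube's rim, on the bore's axis, 130 mm above the tube's origin. The rim is 50 mm across outside; its flare leads from 40 mm wide inside at the rim to the bore, 28 mm in diameter from 14 mm below the rim downwards.
- ring (a joint): Height (m) of the black rubber ring in the bore, 27 mm across, which the plug drops on to when let go in the mouth. Its top is 16 mm + this value above the tube's origin; starts at 0.044 to 0.056, so the plug's top is then 8 to 20 mm below the rim. It slides with about 6 N of drag, about 1 N more at 40 mm/s, and stays where it is pushed.
- bore_floor (a point): Floor of the bore, on its axis, 8 mm above the tube's origin. A rigid stop pin stands on it, hidden in the ring, set differently each time: its top is 18 to 30 mm above the tube's origin. The plug is home when its underside rests on the pin (its top is then 50 to 62 mm below the rim); this is felt as a sharp rise of force over the drag.
- rod: Tamping rod, 140 mm long, 130 g, standing upright in its holder on the robot's right. Origin: centre of the foot's flat underside, z up along the rod. Steel foot 20 mm diameter and 12 mm high, shaft 14 mm diameter, black guard flange 32 mm diameter from 85 to 90 mm, above it a black grip sleeve 22 mm diameter from 90 to 140 mm: hold it there.
- holder: Fixed dark steel cup on a round foot (72 mm diameter) on the bench, in which the rod stands. Origin: centre of the underside, z up. Rim 46 mm above the origin with a flare 33 mm wide inside; hole 23 mm in diameter, its floor 6 mm above the origin.
- vial_a: Small sample vial with screw cap, 28 mm diameter, 65 mm high, standing between the task's things and the robot: leave alone. Origin: centre of the underside.
- pebble: Flat pebble, 34 x 38 x 15 mm, lying on the bench between the holder and the robot: leave alone. Origin: centre of the underside.
- weight3: Dark iron balance weight, 46 mm diameter, 42 mm high, behind the plug: leave alone. Origin: centre of the underside.
- tin_d: Open aluminium tin, 53 mm diameter, 40 mm high, behind the plug: leave alone. Origin: centre of the underside.
- tape_roll: Roll of tape lying flat, 100 mm diameter, 25 mm high, behind the tube: leave alone. Origin: centre of the underside.

How it is judged (in metres and radians):
On the way, in this order (a step that is already met when the one before it is completed fails the run):
1. the plug stands free in the bore of the tube, not held (horizontal distance between plug and tube below 0.005 m and z of plug in the frame of tube below 0.085 m and angle between plug's own z axis and vertical below 0.15 rad and contact force between each of the arm, the fingers and plug below 0.1 N), for 0.2 s.
2. the rod presses the plug with more than 12 N for 0.4 s, deep in the tube (underside no more than 34 mm above the tube's origin) (contact force between rod and plug above 12 N and z of plug in the frame of tube below 0.034 m and horizontal distance between plug and tube below 0.005 m), for 0.4 s.
At the end, for the whole second after the job is handed in: The plug is in the tube's bore, within 5 mm of its axis, its underside no more than 34 mm above the tube's origin; the rod stands at rest in its holder, its foot within 6 mm of the holder's axis and at most 10 mm above the holder's origin, tilted less than 0.2 rad (z of plug in the frame of tube below 0.034 m and horizontal distance between plug and tube below 0.005 m and horizontal distance between rod and holder below 0.006 m and z of rod in the frame of holder below 0.01 m and angle between rod's own z axis and vertical below 0.2 rad and linear speed of each of rod, plug below 0.03 m/s); the robot touches nothing.
It fails at once if the rod presses the plug with more than 35 N (contact force between rod and plug above 35 N).
It fails at once if the tube is pushed with more than 35 N by the hand (contact force between the fingers and tube above 35 N).
It fails at once if a bystander (vial, pebble, weight, tin or tape roll) is moved by more than 20 mm (distance of any of vial_a, pebble, weight3, tin_d, tape_roll from where it was at the start of the episode above 0.02 m).
It also fails if it takes over 66 s, if anything falls off the work surface, if the arm or the gripper's body presses on something with over 40 N, if the wrist force passes 120 N, or if a joint passes its speed limit or range.

## Working session

There is one attempt and no reset: what is moved stays moved. The work goes in short steps, Python scripts to look and compute and a tool call to move; the robot and the scene stay as the last step left them, time stands still between calls to the robot, and variables do not carry over. Pictures are saved under pics/ and viewed, and the job is handed in when it is done.

Besides the shell and the picture viewer there is one more tool, called after "Call:" by a JSON object that holds its "name" and its "arguments". play_rows: Moves the arm, as the interface text tells. Its arguments: {"type":"object","properties":{"targets":{"type":"array","items":{"type":"object","properties":{"linear":{"type":"array","items":{"type":"number"}},"turn":{"type":"number"}}}},"hand":{"type":"number"}},"required":["targets"]}

```bash
mkdir -p pics; cat > h.py <<'E'
from cell import env
import numpy as np, cv2
def grab(n,f):
    P=env.camera_params(n); im,d=env.read_camera(n)
    cv2.imwrite('pics/'+f+'.png',im[:,:,::-1]); np.savez('pics/'+f+'.npz',im=im,d=d,**{k:np.array(v) for k,v in P.items()})
    return P,im,d
def load(f):
    z=np.load('pics/'+f+'.npz'); return z,z['im'],z['d']
def ray(P,u,v):
    k=float(P['k1']); x=(u-P['cx'])/P['fx']; y=(v-P['cy'])/P['fy']
    s=1.0
    for _ in range(30): s=1+k*((x/s)**2+(y/s)**2)
    d=np.array([x/s,y/s,1.0]); R=np.array(P['R']); t=np.array(P['t'])
    return -R.T@t, R.T@d
def atz(P,u,v,z):
    o,d=ray(P,u,v); return o+d*(z-o[2])/d[2]
def proj(P,X):
    c=np.array(P['R'])@np.array(X,float)+P['t']; x,y=c[:2]/c[2]; s=1+P['k1']*(x*x+y*y)
    return float(P['fx']*x*s+P['cx']),float(P['fy']*y*s+P['cy'])
def cloud(P,d):
    v,u=np.mgrid[:d.shape[0],:d.shape[1]]
    x=(u-P['cx'])/P['fx'];y=(v-P['cy'])/P['fy'];s=np.ones_like(x)
    for _ in range(30): s=1+P['k1']*((x/s)**2+(y/s)**2)
    c=np.stack([x/s*d,y/s*d,d],-1); return (c-P['t'])@np.array(P['R'])
def st():
    s=env.state(); print({k:np.round(v,3).tolist() for k,v in s.items()})
E
python3 - <<'E'
from h import *
st()
for n in ['top','side']:
    P,im,d=grab(n,n+'1'); print(n,P)
E
```

```text
{'t': 0.0, 'joints': [-1.446, 0.492, 1.559, -0.0, 1.092, -0.106], 'qvel': [0.0, -0.002, 0.0, -0.0, 0.001, 0.0], 'tau': [-0.0, -61.265, -25.818, 0.069, 0.048, -0.0], 'eef_pos': [142.966, -608.278, 291.682], 'tcp_rot': [-3.141, -0.0, 0.231], 'ft_force': [0.532, -0.337, 0.209], 'moment': [-0.035, 0.046, 0.043], 'opening': 1.002}
top {'fx': 483.82546321994863, 'fy': 483.82546321994863, 'cx': 285.8441294799053, 'cy': 202.28259021016558, 'k1': -0.04310182378765454, 'R': array([[-0.021699  , -0.99937843,  0.02778339],
       [-0.98856826,  0.01730036, -0.14977812],
       [ 0.14920436, -0.03071581, -0.9883292 ]]), 't': array([ -20.3839364 ,  562.07921651, 1062.31460503])}
side {'fx': 427.98769961113715, 'fy': 427.98769961113715, 'cx': 281.10731674449073, 'cy': 206.66844629031462, 'k1': -0.1305955513076054, 'R': array([[-0.96797921, -0.25099349, -0.00430263],
       [-0.14218798,  0.56232505, -0.81459997],
       [ 0.20687877, -0.78790406, -0.58000722]]), 't': array([566.74942651, 180.63489658, 790.75749126])}
```

View pics/top1.png

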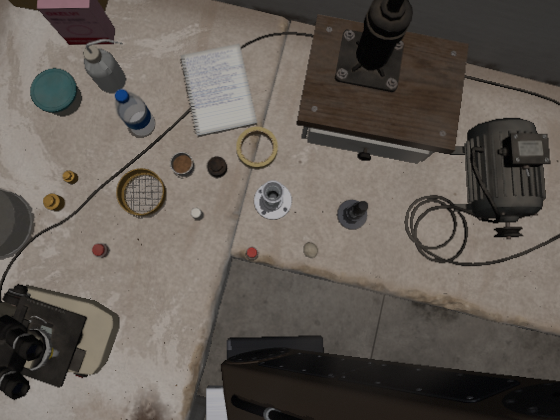

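View pics/side1.png

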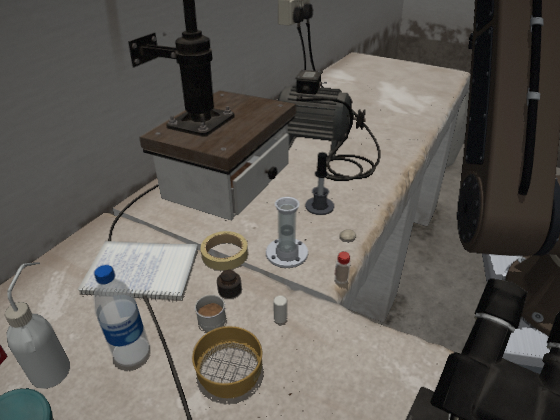

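The top view shows the plug near (196,213), the tube near (272,197), the rod and holder near (353,210), vial (252,254), pebble (310,250), tin (181,163) and weight (217,167). I'll enlarge these.

```bash
python3 - <<'E'
from h import *
P,im,d=load('top1')
c=cv2.resize(im[170:240,180:290,::-1],None,fx=7,fy=7,interpolation=cv2.INTER_CUBIC);cv2.imwrite('pics/c1.png',c)
c=cv2.resize(im[190:240,320:380,::-1],None,fx=10,fy=10,interpolation=cv2.INTER_CUBIC);cv2.imwrite('pics/c2.png',c)
P,im,d=load('side1')
c=cv2.resize(im[190:330,260:350,::-1],None,fx=4,fy=4,interpolation=cv2.INTER_CUBIC)
e=cv2.resize(im[145:215,295:345,::-1],None,fx=8,fy=8,interpolation=cv2.INTER_CUBIC);e
cv2.imwrite('pics/c3.png',np.hstack([c,e]))
E
```

```text
(no output)
```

View pics/c1.png

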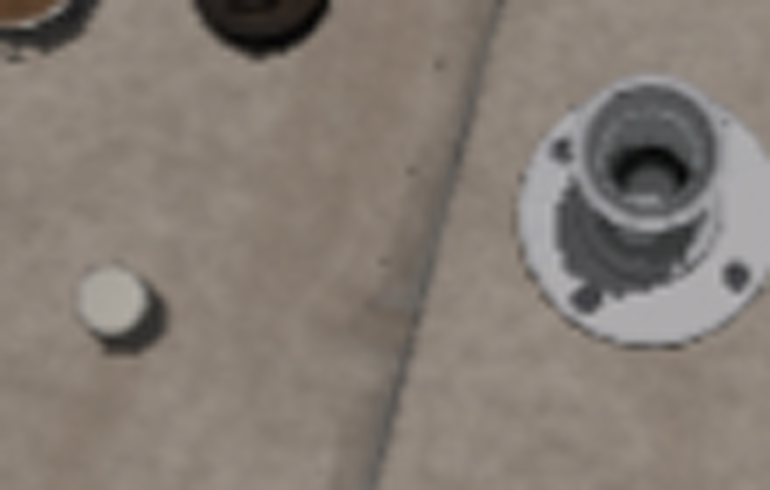

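View pics/c2.png

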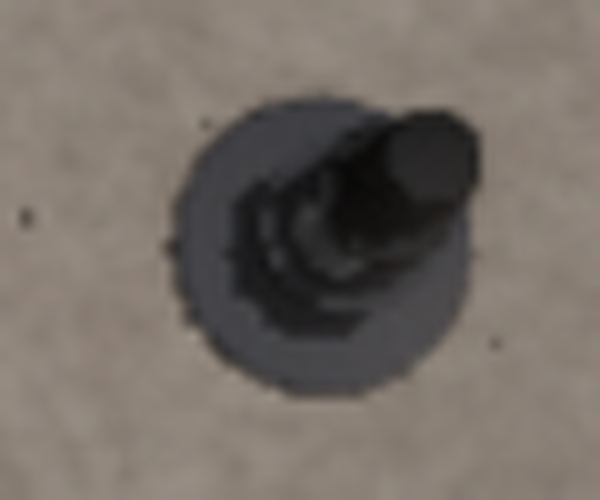

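View pics/c3.png

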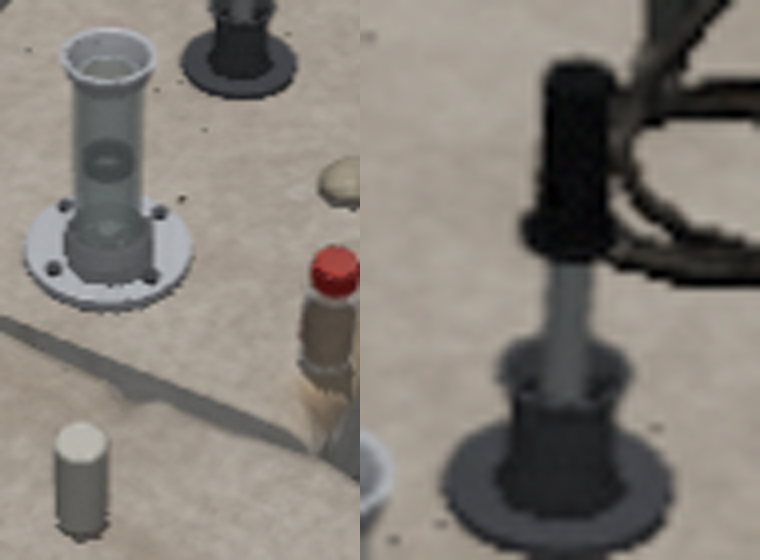

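```bash
python3 - <<'E'
from h import *
T,im,d=load('top1'); S,_,_=load('side1')
for n,u,v,z in [('plug',195.7,212.3,50),('rim',272.3,191.1,130),('rodtop',362.8,205.3,146),('hfoot',351.6,214.1,5),('vialcap',252,254,65),('weight',217,166,42),('tin',181,163,40),('pebble',310,250,10)]:
    X=atz(T,u,v,z); print(n,X.round(1),np.round(proj(S,X),1))
# side readings
f4=lambda x,y:(260+(x+.5)/4-.5,190+(y+.5)/4-.5)
f8=lambda x,y:(295+(x-360+.5)/8-.5,145+(y+.5)/8-.5)
for n,p,z in [('plug',f4(81,443),50),('rim',f4(109,58),130),('rodtop',f8(581,77),146)]:
    print(n,np.round(p,1),atz(S,*p,z).round(1))
C=cloud(T,d)
for n,u,v in [('plug',196,212),('rod',363,205),('bench',230,215)]:print(n,C[v,u].round(1))
E
```

```text
plug [541.2 172.5  50. ] [280.8 298.9]
rim [572.7  -0.7 130. ] [287.3 203. ]
rodtop [ 536.8 -187.9  146. ] [322.5 153.5]
hfoot [ 536.3 -187.5    5. ] [319.8 204.6]
vialcap [444.5  46.2  65. ] [346.7 254.3]
weight [649.  125.4  42. ] [231.6 272.9]
tin [657.9 208.7  40. ] [210.9 305.1]
pebble [453.5 -86.1  10. ] [348.4 233.5]
plug [279.9 300.4] [541.8 176.2  50. ]
rim [286.9 204.1] [572.5   3.1 130. ]
rodtop [322.2 154.2] [ 536.9 -184.5  146. ]
plug [541.7 171.6  51.5]
rod [ 537.7 -188.7  144.3]
bench [540.5 100.   -4.2]
```

```bash
cat >> h.py <<'E'
def conv(pts,yaws):
    """from current pose: world points + world yaw -> tool-frame shift & turn (tool pointing down)"""
    from scipy.spatial.transform import Rotation as Ro
    s=env.state(); R=Ro.from_euler('xyz',s['tcp_rot']).as_matrix(); p=np.array(s['eef_pos'])
    for X,y in zip(pts,yaws): print('->',X,(R.T@(np.array(X)-p)).round(1),'turn',round(-(y-s['tcp_rot'][2]),3))
E
python3 - <<'E'
from h import *
conv([(400,-300,300),(541,174,250)],[.9,1.571])
T,im,d=load('top1');C=cloud(T,d)
for u,v in [(310,125),(380,145),(430,155),(400,140)]: print(u,v,C[v,u].round())
E
```

```text
-> (400, -300, 300) [ 320.7 -241.3   -8. ] turn -0.669
-> (541, 174, 250) [ 566.4 -670.5   42.4] turn -1.34
310 125 [705. -81. 166.]
380 145 [ 677. -241.  104.]
430 155 [ 662. -365.   66.]
400 140 [ 666. -264.  181.]
```

Call:
{"name": "play_rows", "arguments": {"hand": 60, "targets": [{"linear": [40,-30,0],"turn": -0.1},{"linear": [80,-60,0],"turn": -0.2},{"linear": [120,-90,0],"turn": -0.3},{"linear": [160,-120,0],"turn": -0.4},{"linear": [200,-150,0],"turn": -0.5},{"linear": [240,-180,0],"turn": -0.58},{"linear": [280,-210,0],"turn": -0.65},{"linear": [320,-241,0],"turn": -0.72},{"linear": [345,-284,0],"turn": -0.8},{"linear": [370,-327,0],"turn": -0.88},{"linear": [394,-370,0],"turn": -0.96},{"linear": [419,-413,0],"turn": -1.04},{"linear": [443,-456,0],"turn": -1.12},{"linear": [468,-499,10],"turn": -1.2},{"linear": [493,-542,20],"turn": -1.28},{"linear": [517,-585,30],"turn": -1.34},{"linear": [542,-628,40],"turn": -1.34},{"linear": [566.4,-670.5,42],"turn": -1.34},{"linear": [566.4,-670.5,42],"turn": -1.34},{"linear": [566.4,-670.5,42],"turn": -1.34}]}}

```text
t: 2.6
eef_pos: [540.7, 173.6, 249.9]
tcp_rot: [-3.141, 0.0, 1.571]
ft_force: [0.0, -1.1, -0.8]
opening: 0.633
```

```bash
python3 - <<'E'
from h import *
st()
P,im,d=grab('wrist','w1')
print(P['k1'],P['fx'],(-P['R'].T@P['t']).round(1),P['R'].round(3).tolist(), proj(P,(541,174,50)))
E
```

```text
{'t': 2.6, 'joints': [0.194, 0.458, 1.75, -0.0, 0.935, 0.194], 'qvel': [-0.024, -0.011, 0.007, -0.001, -0.0, -0.0], 'tau': [1.339, -55.411, -23.233, 0.111, 0.008, 0.037], 'eef_pos': [540.662, 173.581, 249.891], 'tcp_rot': [-3.141, 0.0, 1.571], 'ft_force': [0.011, -1.109, -0.813], 'moment': [-0.077, -0.114, 0.017], 'opening': 0.633}
-0.01879125390426104 320.3330413337563 [540.2 247.6 342. ] [[1.0, 0.001, -0.001], [0.001, -0.965, 0.263], [-0.001, -0.263, -0.965]] (281.17254604968633, 199.5467302117081)
```

View pics/w1.png

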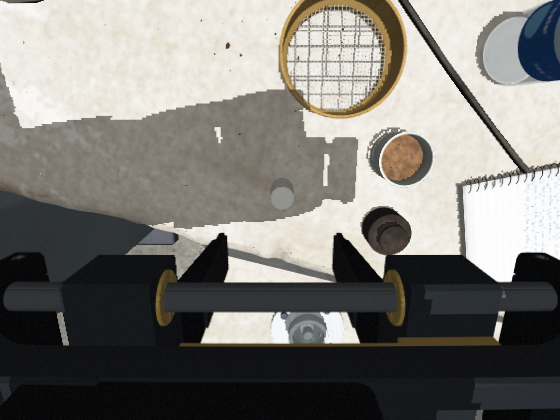

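```bash
python3 - <<'E'
from h import *
P,im,d=load('w1')
cv2.imwrite('pics/w1c.png',cv2.resize(im[160:240,230:340,::-1],None,fx=7,fy=7,interpolation=cv2.INTER_CUBIC))
E
```

```text
(no output)
```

View pics/w1c.png

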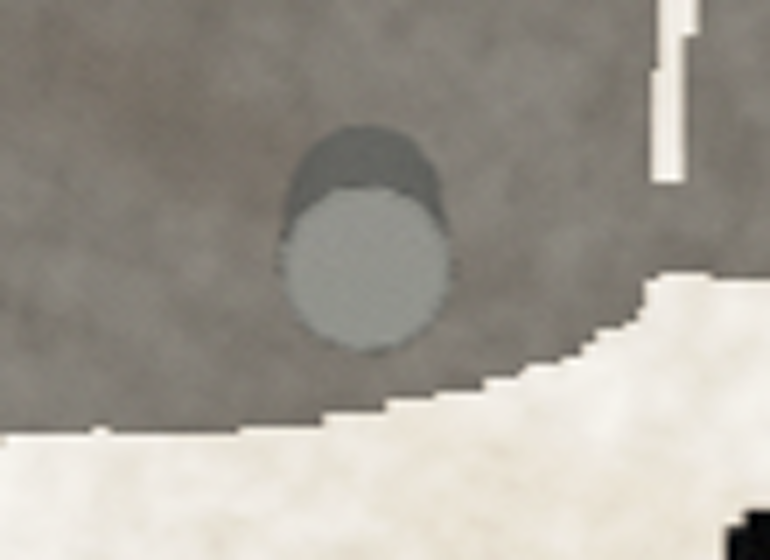

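Call:
{"name": "play_rows", "arguments": {"targets": [{"linear": [1.4,0.5,30],"turn": 0},{"linear": [1.4,0.5,60],"turn": 0},{"linear": [1.4,0.5,90],"turn": 0},{"linear": [1.4,0.5,110],"turn": 0},{"linear": [1.4,0.5,130],"turn": 0},{"linear": [1.4,0.5,142],"turn": 0},{"linear": [1.4,0.5,148],"turn": 0},{"linear": [1.4,0.5,148],"turn": 0},{"linear": [1.4,0.5,148],"turn": 0}]}}

```text
t: 3.78
eef_pos: [541.7, 175.2, 102.8]
tcp_rot: [3.141, -0.0, 1.571]
ft_force: [-0.4, -0.4, -0.3]
opening: 0.627
```

Call:
{"name": "play_rows", "arguments": {"hand": 10, "targets": [{"linear": [0,0,0],"turn": 0},{"linear": [0,0,0],"turn": 0},{"linear": [0,0,0],"turn": 0},{"linear": [0,0,0],"turn": 0},{"linear": [0,0,0],"turn": 0},{"linear": [0,0,0],"turn": 0},{"linear": [0,0,0],"turn": 0},{"linear": [0,0,0],"turn": 0}]}}

```text
t: 4.78
eef_pos: [541.5, 175.3, 102.2]
tcp_rot: [-3.142, 0.0, 1.571]
ft_force: [-1.0, 0.9, 0.7]
opening: 0.245
```

Call:
{"name": "play_rows", "arguments": {"targets": [{"linear": [0,0,-20],"turn": 0},{"linear": [0,0,-50],"turn": 0},{"linear": [0,0,-90],"turn": 0},{"linear": [0,0,-130],"turn": 0},{"linear": [0,0,-160],"turn": 0},{"linear": [0,0,-160],"turn": 0},{"linear": [0,0,-160],"turn": 0}]}}

```text
t: 5.65
eef_pos: [541.1, 175.1, 261.3]
tcp_rot: [-3.14, 0.0, 1.571]
ft_force: [-0.2, 0.3, -0.6]
opening: 0.247
```

```bash
python3 - <<'E'
from h import *
P,im,d=grab('side','s2'); 
cv2.imwrite('pics/s2c.png',cv2.resize(im[130:330,180:380,::-1],None,fx=3,fy=3,interpolation=cv2.INTER_CUBIC))
grab('wrist','w2')
conv([(572.6,1,260),(572.6,1,216)],[1.571]*2)
E
```

```text
-> (572.6, 1, 260) [-174.2   31.5    0.9] turn -0.0
-> (572.6, 1, 216) [-174.1   31.6   44.9] turn -0.0
```

View pics/s2c.png

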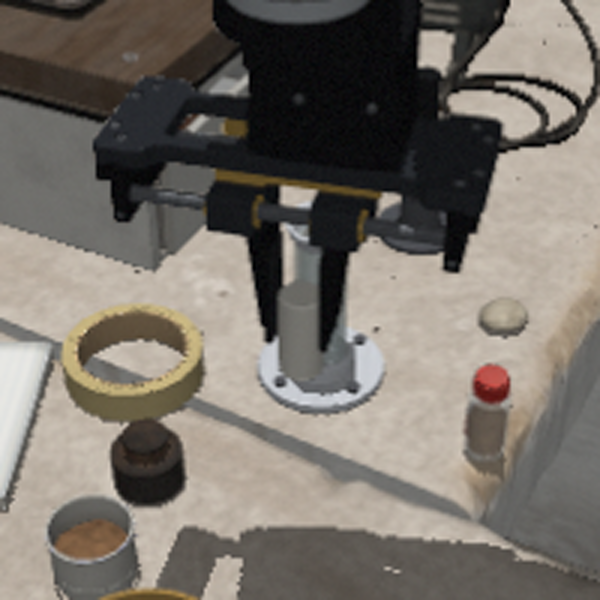

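View pics/w2.png

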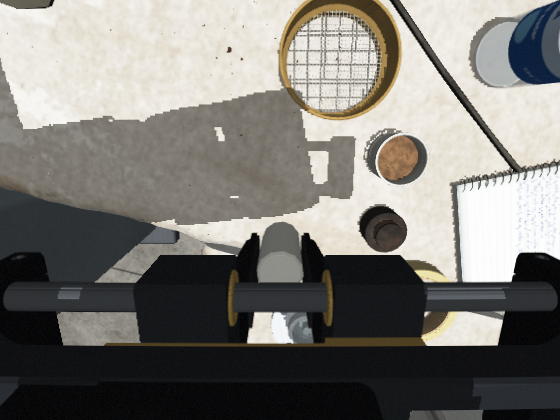

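The plug is held upright (opening 0.247 ≈ 23.5 mm). Next I'll step just behind the tube to see its rim with the wrist camera.

Call:
{"name": "play_rows", "arguments": {"targets": [{"linear": [-30,4,-10],"turn": 0},{"linear": [-75,10,-25],"turn": 0},{"linear": [-120,17,-40],"turn": 0},{"linear": [-165,23,-40],"turn": 0},{"linear": [-205,29,-40],"turn": 0},{"linear": [-230,31.5,-40],"turn": 0},{"linear": [-230,31.5,-40],"turn": 0},{"linear": [-230,31.5,-40],"turn": 0},{"linear": [-230,31.5,-40],"turn": 0}]}}

```text
t: 6.88
eef_pos: [572.9, -53.8, 302.0]
tcp_rot: [-3.141, -0.0, 1.572]
ft_force: [-0.1, -0.2, -0.9]
opening: 0.248
```

```bash
python3 - <<'E'
from h import *
st()
P,im,d=grab('wrist','w3'); print(proj(P,(572.6,1,130)))
cv2.imwrite('pics/w3c.png',cv2.resize(im[130:270,200:370,::-1],None,fx=4,fy=4,interpolation=cv2.INTER_CUBIC))
E
```

```text
{'t': 6.875, 'joints': [-0.208, 0.411, 1.671, 0.0, 1.061, -0.21], 'qvel': [0.001, -0.002, -0.003, -0.002, 0.001, -0.001], 'tau': [-0.402, -55.306, -25.418, 0.056, 0.049, 0.008], 'eef_pos': [572.91, -53.821, 301.966], 'tcp_rot': [-3.141, -0.0, 1.572], 'ft_force': [-0.05, -0.18, -0.862], 'moment': [-0.027, -0.085, -0.038], 'opening': 0.248}
(280.50528132675174, 143.06350450663038)
```

View pics/w3c.png

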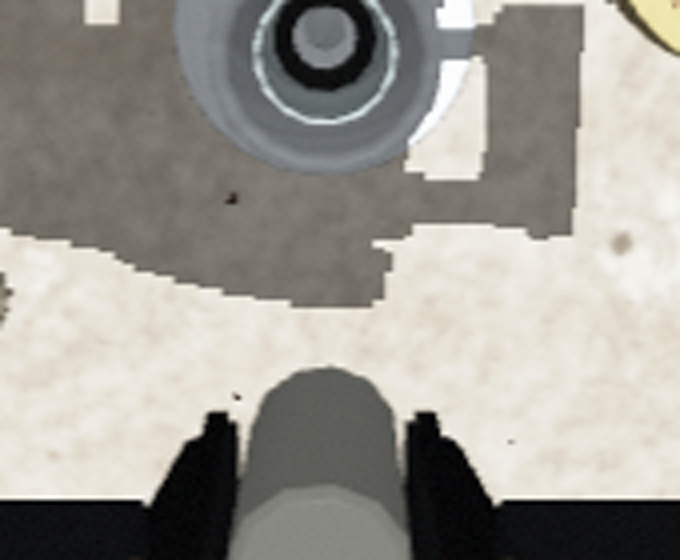

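```bash
python3 - <<'E'
from h import *
P,im,d=load('w3')
cv2.imwrite('pics/w3d.png',cv2.resize(im[90:190,220:350,::-1],None,fx=5,fy=5,interpolation=cv2.INTER_CUBIC))
print('bottom front',proj(P,(572.9,-53.8+12,199.5)),'top ctr',proj(P,(572.9,-53.8,249.5)))
E
```

```text
bottom front (280.92949907283656, 219.34695436785657) top ctr (281.0762618833613, 272.9629042877764)
```

View pics/w3d.png

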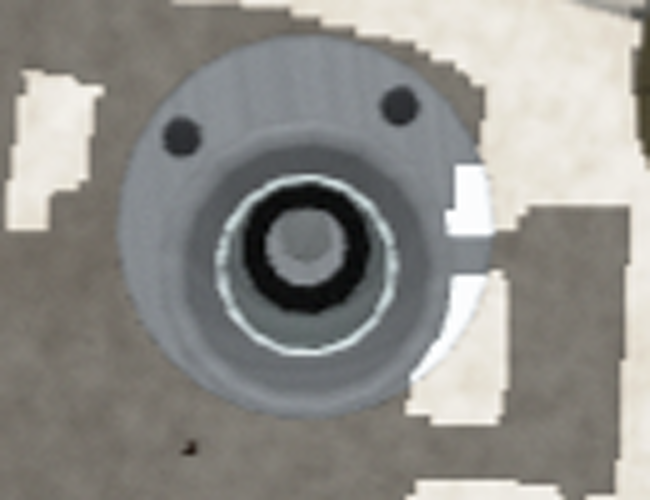

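```bash
python3 - <<'E'
from h import *
P,im,d=load('w3')
C=cloud(P,d)
for v in (143,137): print([(u,*C[v,u].round(0).astype(int).tolist()) for u in range(240,322,3)])
m=(C[...,2]>124)&(C[...,2]<137)&(abs(C[...,0]-572)<35)&(abs(C[...,1])<35)
p=C[m]; print(m.sum(),p.min(0),p.max(0))
(x,y),r=cv2.minEnclosingCircle(p[:,:2].astype(np.float32)); print(x,y,r)
m=(C[...,2]>3)&(C[...,2]<13)&(abs(C[...,0]-572)<55)&(abs(C[...,1])<55)
p=C[m];(x,y),r=cv2.minEnclosingCircle(p[:,:2].astype(np.float32)); print('base',x,y,r)
print('base pix',atz(P,220+306/5-.5,90+227/5-.5,8))
E
```

```text
[(240, 523, -9, -2), (243, 527, -8, -1), (246, 532, -8, 8), (249, 535, -8, 8), (252, 549, 1, 130), (255, 552, 1, 130), (258, 554, 1, 127), (261, 556, 0, 120), (264, 558, 0, 116), (267, 559, -3, 70), (270, 562, -3, 69), (273, 565, -4, 67), (276, 567, -8, 9), (279, 571, -8, 7), (282, 574, -8, 7), (285, 578, -8, 8), (288, 580, -3, 69), (291, 583, -3, 69), (294, 586, -3, 74), (297, 587, 0, 117), (300, 589, 0, 122), (303, 591, 1, 126), (306, 593, 1, 129), (309, 596, 1, 131), (312, 610, -8, 7), (315, 614, -8, 7), (318, 618, -8, -1), (321, 622, -8, 0)]
[(240, 524, -1, -1), (243, 528, -1, 6), (246, 532, -1, 8), (249, 535, -1, 7), (252, 549, 6, 129), (255, 552, 6, 130), (258, 554, 6, 128), (261, 556, 5, 122), (264, 559, 5, 118), (267, 559, 2, 60), (270, 562, 2, 69), (273, 564, -1, 7), (276, 568, 0, 21), (279, 571, 0, 19), (282, 574, 0, 19), (285, 578, 0, 19), (288, 580, 2, 66), (291, 583, 3, 69), (294, 586, 2, 68), (297, 587, 5, 118), (300, 589, 5, 122), (303, 591, 6, 128), (306, 593, 6, 131), (309, 596, 6, 130), (312, 610, -1, 8), (315, 613, -1, 8), (318, 618, -1, 0), (321, 622, -1, 0)]
1346 [548.53066019 -23.82373816 124.00243575] [596.71769283  24.53778177 131.68779791]
572.5529174804688 0.33632057905197144 24.392213821411133
base 569.484619140625 -6.921809196472168 52.45780944824219
base pix [572.91663271   1.6360364    8.        ]
```

Call:
{"name": "play_rows", "arguments": {"targets": [{"linear": [15,0,0],"turn": 0},{"linear": [35,-0.3,5],"turn": 0},{"linear": [50,-0.3,15],"turn": 0},{"linear": [54.6,-0.3,30],"turn": 0},{"linear": [54.6,-0.3,50],"turn": 0},{"linear": [54.6,-0.3,65],"turn": 0},{"linear": [54.6,-0.3,72],"turn": 0},{"linear": [54.6,-0.3,78],"turn": 0},{"linear": [54.6,-0.3,83],"turn": 0},{"linear": [54.6,-0.3,87],"turn": 0},{"linear": [54.6,-0.3,87],"turn": 0}]}}

```text
t: 8.3
eef_pos: [572.7, -0.2, 215.1]
tcp_rot: [-3.141, 0.0, 1.571]
ft_force: [0.4, 0.0, 0.1]
opening: 0.25
```

```bash
python3 - <<'E'
from h import *
st()
P,im,d=grab('side','s3'); 
cv2.imwrite('pics/s3c.png',cv2.resize(im[150:290,220:350,::-1],None,fx=4,fy=4,interpolation=cv2.INTER_CUBIC))
E
```

```text
{'t': 8.3, 'joints': [-0.116, 0.507, 1.773, -0.0, 0.862, -0.115], 'qvel': [0.0, -0.005, -0.005, -0.001, 0.005, 0.0], 'tau': [-0.023, -57.669, -21.234, 0.058, -0.03, 0.0], 'eef_pos': [572.661, -0.167, 215.124], 'tcp_rot': [-3.141, 0.0, 1.571], 'ft_force': [0.399, 0.035, 0.095], 'moment': [-0.008, -0.123, -0.018], 'opening': 0.25}
```

View pics/s3c.png

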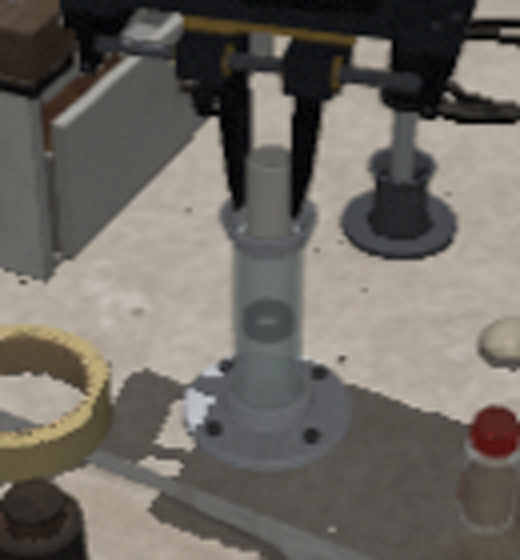

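The plug sits centred in the mouth with no contact force, so I'll release it.

Call:
{"name": "play_rows", "arguments": {"targets": [{"linear": [0.8,0,2],"turn": 0},{"linear": [0.8,0,2.5],"turn": 0},{"linear": [0.8,0,2.5],"turn": 0}]}}

```text
t: 8.72
eef_pos: [572.7, 0.7, 212.8]
tcp_rot: [3.142, 0.0, 1.571]
ft_force: [-0.7, 0.2, 0.1]
opening: 0.246
```

Call:
{"name": "play_rows", "arguments": {"hand": 50, "targets": [{"linear": [0,0,0],"turn": 0},{"linear": [0,0,0],"turn": 0},{"linear": [0,0,0],"turn": 0},{"linear": [0,0,0],"turn": 0},{"linear": [0,0,0],"turn": 0},{"linear": [0,0,-10],"turn": 0},{"linear": [0,0,-40],"turn": 0},{"linear": [0,0,-80],"turn": 0},{"linear": [-30,0,-85],"turn": 0},{"linear": [-55,0,-85],"turn": 0},{"linear": [-55,0,-85],"turn": 0},{"linear": [-55,0,-85],"turn": 0}]}}

```text
t: 10.22
eef_pos: [572.6, -53.9, 298.0]
tcp_rot: [3.141, -0.0, 1.571]
ft_force: [0.2, -0.2, 0.2]
opening: 0.525
```

```bash
python3 - <<'E'
from h import *
st()
P,im,d=grab('wrist','w4');C=cloud(P,d)
cv2.imwrite('pics/w4d.png',cv2.resize(im[90:190,220:350,::-1],None,fx=5,fy=5,interpolation=cv2.INTER_CUBIC))
m=(C[...,2]>105)&(C[...,2]<125)&(abs(C[...,0]-572)<9)&(abs(C[...,1])<9)
print(m.sum(),np.median(C[m],0) if m.sum() else 0)
P,im,d=grab('side','s4'); 
cv2.imwrite('pics/s4c.png',cv2.resize(im[150:290,220:350,::-1],None,fx=4,fy=4,interpolation=cv2.INTER_CUBIC))
E
```

```text
{'t': 10.225, 'joints': [-0.209, 0.414, 1.677, 0.0, 1.051, -0.209], 'qvel': [0.01, 0.003, 0.002, -0.001, -0.002, -0.002], 'tau': [-0.844, -55.404, -25.242, 0.036, 0.055, -0.017], 'eef_pos': [572.628, -53.915, 297.988], 'tcp_rot': [3.141, -0.0, 1.571], 'ft_force': [0.21, -0.169, 0.216], 'moment': [-0.03, -0.123, -0.01], 'opening': 0.525}
452 [5.72072310e+02 2.74399919e-01 1.17400145e+02]
```

View pics/s4c.png

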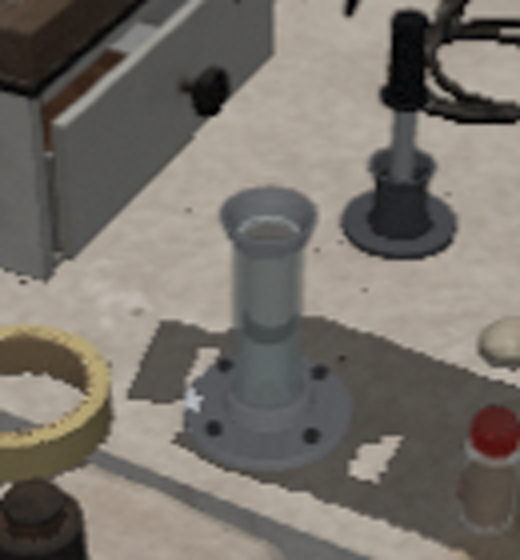

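View pics/w4d.png

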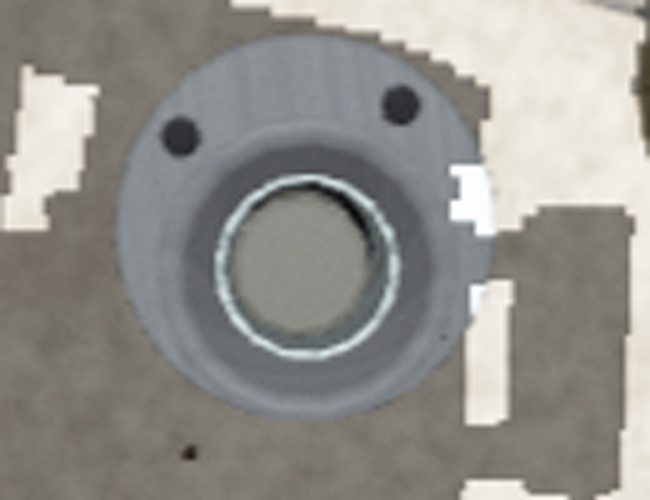

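The plug is seated on the ring, top at z≈117.5, standing free. Next is the rod.

Call:
{"name": "play_rows", "arguments": {"hand": 60, "targets": [{"linear": [-20,-4,0],"turn": 0},{"linear": [-60,-11,0],"turn": 0},{"linear": [-100,-19,0],"turn": 0},{"linear": [-140,-27,0],"turn": 0},{"linear": [-170,-33,0],"turn": 0},{"linear": [-187,-35.6,0],"turn": 0},{"linear": [-187,-35.6,0],"turn": 0},{"linear": [-187,-35.6,0],"turn": 0},{"linear": [-187,-35.6,0],"turn": 0}]}}

```text
t: 11.45
eef_pos: [537.3, -240.4, 297.8]
tcp_rot: [3.141, 0.0, 1.572]
ft_force: [-0.7, 0.5, -0.6]
opening: 0.628
```

```bash
python3 - <<'E'
from h import *
st()
P,im,d=grab('wrist','w5');C=cloud(P,d)
print(proj(P,(537,-187,146)))
cv2.imwrite('pics/w5d.png',cv2.resize(im[70:190,210:350,::-1],None,fx=5,fy=5,interpolation=cv2.INTER_CUBIC))
for lo,hi in [(140,152),(42,50),(3,12)]:
    m=(C[...,2]>lo)&(C[...,2]<hi)&(abs(C[...,0]-537)<45)&(abs(C[...,1]+187)<45)
    p=C[m]; print(lo,m.sum(),p.min(0),p.max(0),np.median(p,0),cv2.minEnclosingCircle(p[:,:2].astype(np.float32)))
E
```

```text
{'t': 11.45, 'joints': [-0.533, 0.434, 1.644, 0.0, 1.064, -0.534], 'qvel': [0.001, -0.001, 0.001, -0.0, -0.002, -0.001], 'tau': [-0.299, -56.776, -25.326, 0.041, 0.072, 0.006], 'eef_pos': [537.35, -240.377, 297.818], 'tcp_rot': [3.141, 0.0, 1.572], 'ft_force': [-0.709, 0.546, -0.628], 'moment': [-0.046, -0.101, -0.036], 'opening': 0.628}
(280.40049238104865, 146.9492654330065)
140 641 [ 525.13505507 -197.05822611  140.0410459 ] [ 546.65047957 -176.25207564  147.72677051] [ 535.95350292 -186.5190734   145.45924116] ((536.1810302734375, -186.7990264892578), 11.149319648742676)
42 285 [ 515.50233821 -200.82583511   42.29332307] [ 556.78164856 -166.76819545   47.97894362] [ 536.63925605 -173.89216167   45.42562501] ((536.1376953125, -187.02838134765625), 20.750247955322266)
3 1652 [ 501.11135214 -221.75060991    3.01132751] [ 571.10540829 -151.20594077    8.20118167] [ 536.60491357 -179.33169594    5.55355135] ((535.934326171875, -187.00743103027344), 35.924312591552734)
```

View pics/w5d.png

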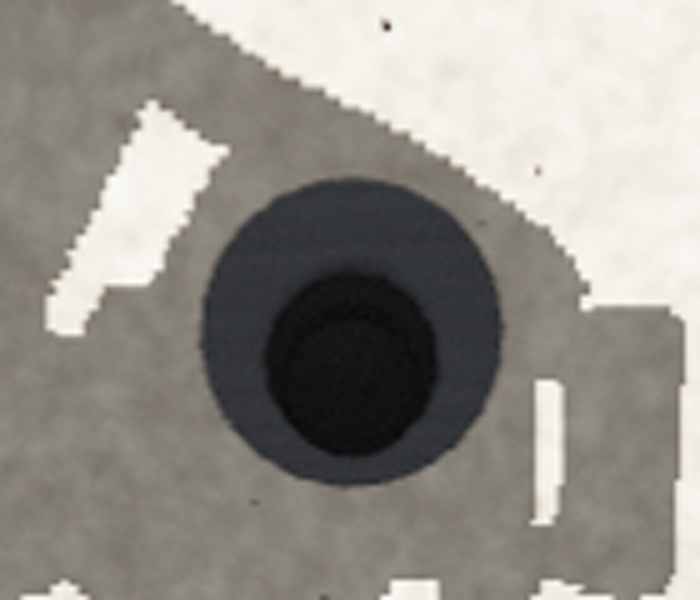

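Call:
{"name": "play_rows", "arguments": {"targets": [{"linear": [20,0,0],"turn": 0},{"linear": [45,-1,0],"turn": 0},{"linear": [53.4,-1.1,0],"turn": 0},{"linear": [53.4,-1.1,0],"turn": 0},{"linear": [53.4,-1.1,30],"turn": 0},{"linear": [53.4,-1.1,65],"turn": 0},{"linear": [53.4,-1.1,95],"turn": 0},{"linear": [53.4,-1.1,112],"turn": 0},{"linear": [53.4,-1.1,120],"turn": 0},{"linear": [53.4,-1.1,120],"turn": 0},{"linear": [53.4,-1.1,120],"turn": 0}]}}

```text
t: 12.88
eef_pos: [536.3, -188.2, 178.5]
tcp_rot: [3.141, 0.001, 1.571]
ft_force: [-1.2, 0.4, -0.0]
opening: 0.632
```

Call:
{"name": "play_rows", "arguments": {"hand": 8, "targets": [{"linear": [0,0,0],"turn": 0},{"linear": [0,0,0],"turn": 0},{"linear": [0,0,0],"turn": 0},{"linear": [0,0,0],"turn": 0},{"linear": [0,0,0],"turn": 0},{"linear": [0,0,0],"turn": 0},{"linear": [0,0,0],"turn": 0},{"linear": [0,0,0],"turn": 0}]}}

```text
t: 13.88
eef_pos: [536.0, -187.9, 177.8]
tcp_rot: [3.142, 0.0, 1.571]
ft_force: [0.7, 0.2, 1.3]
opening: 0.229
```

```bash
python3 - <<'E'
from h import *
st()
P,im,d=grab('side','s5'); 
cv2.imwrite('pics/s5c.png',cv2.resize(im[100:230,260:400,::-1],None,fx=4,fy=4,interpolation=cv2.INTER_CUBIC))
E
```

```text
{'t': 13.875, 'joints': [-0.454, 0.552, 1.816, -0.0, 0.773, -0.453], 'qvel': [-0.0, -0.0, -0.0, 0.002, 0.002, -0.001], 'tau': [0.008, -57.997, -19.01, 0.053, -0.0, -0.001], 'eef_pos': [536.008, -187.946, 177.776], 'tcp_rot': [3.142, 0.0, 1.571], 'ft_force': [0.687, 0.194, 1.25], 'moment': [-0.052, -0.104, 0.068], 'opening': 0.229}
```

View pics/s5c.png

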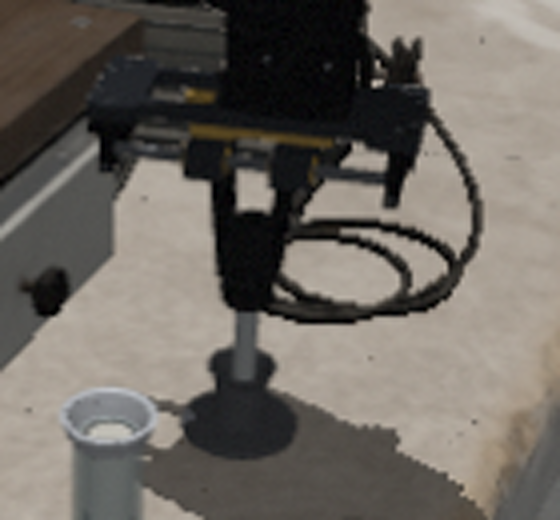

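Call:
{"name": "play_rows", "arguments": {"targets": [{"linear": [0,0,-10],"turn": 0},{"linear": [0,0,-30],"turn": 0},{"linear": [0,0,-60],"turn": 0},{"linear": [0,0,-95],"turn": 0},{"linear": [0,0,-130],"turn": 0},{"linear": [0,0,-155],"turn": 0},{"linear": [0,0,-165],"turn": 0},{"linear": [0,0,-165],"turn": 0},{"linear": [0,0,-165],"turn": 0}]}}

```text
t: 15.05
eef_pos: [535.8, -187.9, 341.7]
tcp_rot: [-3.14, -0.001, 1.571]
ft_force: [0.1, -0.7, -1.6]
opening: 0.231
```

```bash
python3 - <<'E'
from h import *
st()
P,im,d=grab('side','s6'); 
cv2.imwrite('pics/s6c.png',cv2.resize(im[50:230,240:400,::-1],None,fx=3.3,fy=3.3,interpolation=cv2.INTER_CUBIC))
print('foot front pred',np.round(proj(P,(536,-188,171)),1))
P,im,d=grab('wrist','w6')
conv([(572.5,0.8,340)],[1.571])
print([np.round(proj(P,X),1) for X in [(536,-188+10,171),(526,-188,171),(546,-188,171),(536,-188,171)]])
E
```

```text
{'t': 15.05, 'joints': [-0.454, 0.362, 1.636, -0.0, 1.145, -0.453], 'qvel': [-0.002, 0.003, 0.0, -0.001, 0.003, 0.0], 'tau': [0.034, -54.769, -27.398, 0.054, 0.081, 0.0], 'eef_pos': [535.768, -187.856, 341.664], 'tcp_rot': [-3.14, -0.001, 1.571], 'ft_force': [0.067, -0.693, -1.563], 'moment': [-0.063, -0.128, 0.047], 'opening': 0.231}
foot front pred [323.4 143.6]
-> (572.5, 0.8, 340) [188.7  36.6   1.8] turn -0.0
[array([281.2, 197.4]), array([269.5, 208.8]), array([293. , 208.8]), array([281.2, 208.8])]
```

View pics/s6c.png

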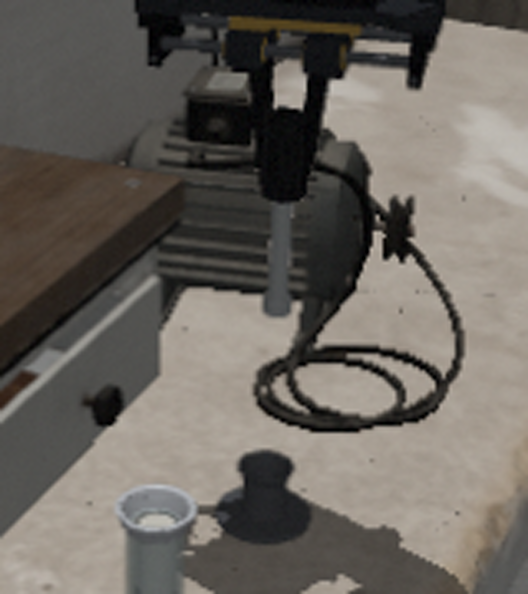

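View pics/w6.png

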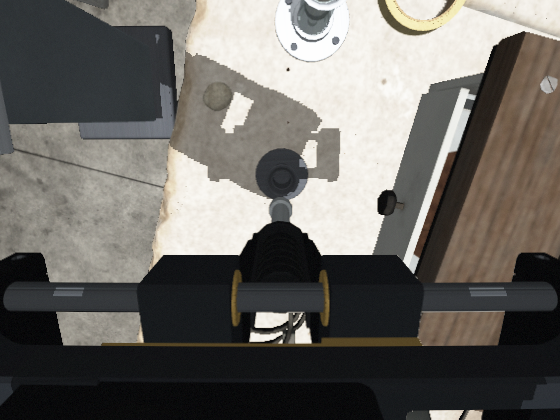

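Call:
{"name": "play_rows", "arguments": {"targets": [{"linear": [20,4,0],"turn": 0},{"linear": [60,12,0],"turn": 0},{"linear": [100,20,0],"turn": 0},{"linear": [140,28,0],"turn": 0},{"linear": [170,33,0],"turn": 0},{"linear": [185,36,0],"turn": 0},{"linear": [188.7,36.6,0],"turn": 0},{"linear": [188.7,36.6,0],"turn": 0},{"linear": [188.7,36.6,10],"turn": 0},{"linear": [188.7,36.6,20],"turn": 0},{"linear": [188.7,36.6,30],"turn": 0},{"linear": [188.7,36.6,38],"turn": 0},{"linear": [188.7,36.6,38],"turn": 0},{"linear": [188.7,36.6,38],"turn": 0}]}}

```text
t: 16.9
eef_pos: [572.7, 0.7, 304.9]
tcp_rot: [3.141, 0.0, 1.571]
ft_force: [-0.0, 0.2, -1.7]
opening: 0.229
```

```bash
python3 - <<'E'
from h import *
st()
P,im,d=grab('side','s7'); 
a=cv2.resize(im[110:290,240:340,::-1],None,fx=3.3,fy=3.3,interpolation=cv2.INTER_CUBIC)
P,im,d=grab('wrist','w7')
b=cv2.resize(im[130:280,220:340,::-1],None,fx=3.3,fy=3.96,interpolation=cv2.INTER_CUBIC)
cv2.imwrite('pics/s7c.png',np.hstack([a,b]))
conv([(572.5,0.8,303)],[1.571])
E
```

```text
{'t': 16.9, 'joints': [-0.114, 0.404, 1.674, -0.0, 1.064, -0.114], 'qvel': [0.001, -0.005, -0.002, -0.001, -0.0, -0.001], 'tau': [-0.047, -54.98, -25.485, 0.067, 0.035, -0.0], 'eef_pos': [572.722, 0.748, 304.923], 'tcp_rot': [3.141, 0.0, 1.571], 'ft_force': [-0.027, 0.182, -1.707], 'moment': [-0.003, -0.1, -0.027], 'opening': 0.229}
-> (572.5, 0.8, 303) [ 0.  -0.2  2.1] turn -0.0
```

View pics/s7c.png

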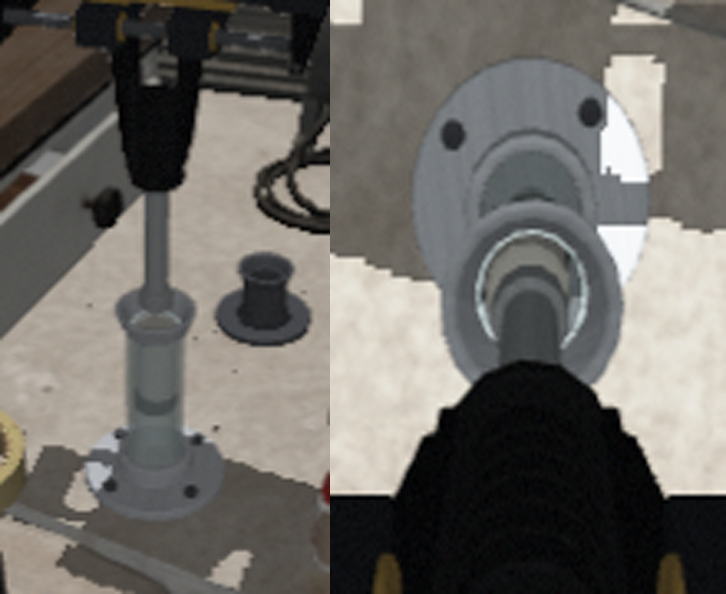

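Call:
{"name": "play_rows", "arguments": {"targets": [{"linear": [0,0,4],"turn": 0},{"linear": [0,0,8],"turn": 0},{"linear": [0,0,11],"turn": 0},{"linear": [0,0,13],"turn": 0},{"linear": [0,0,15],"turn": 0},{"linear": [0,0,17],"turn": 0},{"linear": [0,0,19],"turn": 0},{"linear": [0,0,21],"turn": 0},{"linear": [0,0,23],"turn": 0},{"linear": [0,0,25],"turn": 0}]}}

```text
t: 18.25
eef_pos: [572.7, 0.7, 279.6]
tcp_rot: [3.141, 0.0, 1.571]
ft_force: [-0.6, -0.3, 3.7]
opening: 0.227
```

Call:
{"name": "play_rows", "arguments": {"targets": [{"linear": [0,0,2],"turn": 0},{"linear": [0,0,4.5],"turn": 0},{"linear": [0,0,7],"turn": 0},{"linear": [0,0,9.5],"turn": 0},{"linear": [0,0,12],"turn": 0},{"linear": [0,0,14.5],"turn": 0},{"linear": [0,0,17],"turn": 0},{"linear": [0,0,19.5],"turn": 0},{"linear": [0,0,22],"turn": 0},{"linear": [0,0,24],"turn": 0}]}}

```text
t: 19.5
eef_pos: [572.6, 0.8, 255.5]
tcp_rot: [-3.142, 0.0, 1.571]
ft_force: [0.9, -0.0, 4.3]
opening: 0.226
```

Call:
{"name": "play_rows", "arguments": {"targets": [{"linear": [0,0,1],"turn": 0},{"linear": [0,0,2],"turn": 0},{"linear": [0,0,3],"turn": 0}]}}

```text
t: 19.88
eef_pos: [572.6, 0.7, 252.7]
tcp_rot: [-3.142, 0.0, 1.571]
ft_force: [-0.7, 1.0, 3.3]
opening: 0.225
```

```bash
python3 - <<'E'
from h import *
st()
P,im,d=grab('side','s8'); 
a=cv2.resize(im[110:290,240:340,::-1],None,fx=3.3,fy=3.3,interpolation=cv2.INTER_CUBIC)
cv2.imwrite('pics/s8c.png',a)
E
```

```text
{'t': 19.875, 'joints': [-0.114, 0.46, 1.735, -0.0, 0.946, -0.114], 'qvel': [-0.001, 0.01, 0.009, 0.0, -0.018, -0.001], 'tau': [-0.025, -54.197, -21.86, 0.053, 0.066, -0.0], 'eef_pos': [572.601, 0.741, 252.656], 'tcp_rot': [-3.142, 0.0, 1.571], 'ft_force': [-0.719, 1.031, 3.322], 'moment': [-0.008, -0.099, -0.032], 'opening': 0.225}
```

View pics/s8c.png

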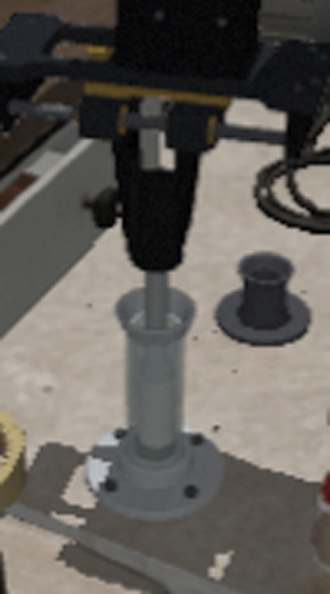

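Call:
{"name": "play_rows", "arguments": {"targets": [{"linear": [0,0,1],"turn": 0},{"linear": [0,0,2],"turn": 0},{"linear": [0,0,3],"turn": 0},{"linear": [0,0,4],"turn": 0}]}}

```text
t: 20.42
eef_pos: [572.6, 0.7, 248.6]
tcp_rot: [3.142, 0.0, 1.571]
ft_force: [0.6, -0.4, 3.8]
opening: 0.227
```

Call:
{"name": "play_rows", "arguments": {"targets": [{"linear": [0,0,1],"turn": 0},{"linear": [0,0,2],"turn": 0},{"linear": [0,0,3],"turn": 0}]}}

```text
t: 20.8
eef_pos: [572.6, 0.7, 245.6]
tcp_rot: [3.142, 0.0, 1.571]
ft_force: [-0.1, -0.5, 3.4]
opening: 0.228
```

Call:
{"name": "play_rows", "arguments": {"targets": [{"linear": [0,0,0.7],"turn": 0},{"linear": [0,0,1.4],"turn": 0}]}}

```text
t: 21.05
eef_pos: [572.6, 0.8, 244.3]
tcp_rot: [-3.142, 0.0, 1.571]
ft_force: [-0.4, 0.3, 4.1]
opening: 0.227
```

Underside now ≈22.5; continuing in 0.5 mm steps.

Call:
{"name": "play_rows", "arguments": {"targets": [{"linear": [0,0,0.5],"turn": 0},{"linear": [0,0,1],"turn": 0}]}}

```text
t: 21.3
eef_pos: [572.6, 0.8, 243.3]
tcp_rot: [-3.142, 0.0, 1.571]
ft_force: [0.0, -0.2, 3.9]
opening: 0.228
```

Call:
{"name": "play_rows", "arguments": {"targets": [{"linear": [0,0,0.5],"turn": 0},{"linear": [0,0,1],"turn": 0}]}}

```text
t: 21.55
eef_pos: [572.6, 0.7, 242.3]
tcp_rot: [-3.142, 0.0, 1.571]
ft_force: [-0.2, -0.6, 4.0]
opening: 0.226
```

Call:
{"name": "play_rows", "arguments": {"targets": [{"linear": [0,0,0.5],"turn": 0}]}}

```text
t: 21.68
eef_pos: [572.6, 0.7, 241.8]
tcp_rot: [3.142, 0.0, 1.571]
ft_force: [-0.1, -0.2, 4.0]
opening: 0.226
```

Call:
{"name": "play_rows", "arguments": {"targets": [{"linear": [0,0,0.5],"turn": 0}]}}

```text
t: 21.8
eef_pos: [572.6, 0.7, 241.3]
tcp_rot: [3.142, 0.0, 1.571]
ft_force: [0.1, 0.9, 4.2]
opening: 0.229
```

Call:
{"name": "play_rows", "arguments": {"targets": [{"linear": [0,0,0.5],"turn": 0}]}}

```text
t: 21.92
eef_pos: [572.6, 0.7, 240.8]
tcp_rot: [3.142, 0.0, 1.571]
ft_force: [0.9, 0.4, 6.7]
opening: 0.224
```

Call:
{"name": "play_rows", "arguments": {"targets": [{"linear": [0,0,0.4],"turn": 0}]}}

```text
t: 22.05
eef_pos: [572.7, 0.7, 240.8]
tcp_rot: [3.141, 0.0, 1.571]
ft_force: [-0.3, 0.4, 10.1]
opening: 0.231
```

Call:
{"name": "play_rows", "arguments": {"targets": [{"linear": [0,0,0.4],"turn": 0}]}}

```text
t: 22.18
eef_pos: [572.8, 0.7, 240.7]
tcp_rot: [3.141, 0.0, 1.571]
ft_force: [-0.7, -0.1, 12.4]
opening: 0.228
```

Call:
{"name": "play_rows", "arguments": {"targets": [{"linear": [0,0,0.4],"turn": 0}]}}

```text
t: 22.3
eef_pos: [572.9, 0.7, 240.7]
tcp_rot: [3.14, 0.0, 1.571]
ft_force: [-1.8, 0.9, 16.6]
opening: 0.228
```

The sharp rise shows it has bottomed at ≈18 N (16.6 plus the rod's 1.6 tare). Now I'll hold it.

Call:
{"name": "play_rows", "arguments": {"targets": [{"linear": [0,0,0.1],"turn": 0},{"linear": [0,0,0.1],"turn": 0},{"linear": [0,0,0.1],"turn": 0},{"linear": [0,0,0.1],"turn": 0}]}}

```text
t: 22.8
eef_pos: [572.9, 0.7, 240.7]
tcp_rot: [3.14, 0.0, 1.571]
ft_force: [-1.2, 0.0, 14.8]
opening: 0.226
```

Call:
{"name": "play_rows", "arguments": {"targets": [{"linear": [0,0,0],"turn": 0},{"linear": [0,0,0],"turn": 0},{"linear": [0,0,0],"turn": 0},{"linear": [0,0,0],"turn": 0},{"linear": [0,0,0],"turn": 0},{"linear": [0,0,0],"turn": 0},{"linear": [0,0,0],"turn": 0},{"linear": [0,0,0],"turn": 0}]}}

```text
t: 23.8
eef_pos: [572.8, 0.7, 240.7]
tcp_rot: [3.14, 0.0, 1.571]
ft_force: [-2.2, 0.7, 14.7]
opening: 0.227
```

Call:
{"name": "play_rows", "arguments": {"targets": [{"linear": [0,0,0],"turn": 0}]}}

```text
t: 23.92
eef_pos: [572.9, 0.7, 240.7]
tcp_rot: [3.14, 0.0, 1.571]
ft_force: [-2.3, 0.9, 14.6]
opening: 0.226
```

Call:
{"name": "play_rows", "arguments": {"targets": [{"linear": [0,0,0.3],"turn": 0},{"linear": [0,0,0.3],"turn": 0}]}}

```text
t: 24.18
eef_pos: [572.9, 0.7, 240.7]
tcp_rot: [3.14, 0.0, 1.571]
ft_force: [-1.6, -0.2, 17.5]
opening: 0.224
```

Call:
{"name": "play_rows", "arguments": {"targets": [{"linear": [0,0,0],"turn": 0},{"linear": [0,0,0],"turn": 0},{"linear": [0,0,0],"turn": 0},{"linear": [0,0,0],"turn": 0},{"linear": [0,0,0],"turn": 0},{"linear": [0,0,0],"turn": 0},{"linear": [0,0,0],"turn": 0},{"linear": [0,0,0],"turn": 0},{"linear": [0,0,0],"turn": 0}]}}

```text
t: 25.3
eef_pos: [572.9, 0.7, 240.7]
tcp_rot: [3.14, 0.0, 1.571]
ft_force: [-2.5, 0.8, 17.1]
opening: 0.232
```

Call:
{"name": "play_rows", "arguments": {"targets": [{"linear": [0,0,-2],"turn": 0},{"linear": [0,0,-8],"turn": 0},{"linear": [0,0,-25],"turn": 0},{"linear": [0,0,-50],"turn": 0},{"linear": [0,0,-80],"turn": 0},{"linear": [0,0,-100],"turn": 0},{"linear": [0,0,-102],"turn": 0},{"linear": [0,0,-102],"turn": 0},{"linear": [0,0,-102],"turn": 0}]}}

```text
t: 26.42
eef_pos: [572.4, 0.8, 340.2]
tcp_rot: [-3.14, -0.0, 1.571]
ft_force: [-0.5, 0.7, -1.3]
opening: 0.23
```

```bash
python3 - <<'E'
from h import *
st()
P,im,d=grab('side','s9'); 
a=cv2.resize(im[80:290,240:340,::-1],None,fx=2.8,fy=2.8,interpolation=cv2.INTER_CUBIC)
P,im,d=grab('wrist','w9')
b=cv2.resize(im[70:280,220:340,::-1],None,fx=2.8,fy=2.8,interpolation=cv2.INTER_CUBIC)
cv2.imwrite('pics/s9c.png',np.hstack([a,b]))
s=env.state()['eef_pos']
X=np.array(s)-[0,0,171.8]
print('foot pred',np.round(proj(P,X+[0,10,0]),1))
conv([(536.1,-187.5,342)],[1.571])
E
```

```text
{'t': 26.425, 'joints': [-0.114, 0.371, 1.627, -0.0, 1.146, -0.114], 'qvel': [-0.001, -0.0, -0.005, -0.0, 0.002, 0.001], 'tau': [0.019, -54.919, -27.188, 0.071, 0.047, -0.0], 'eef_pos': [572.419, 0.795, 340.16], 'tcp_rot': [-3.14, -0.0, 1.571], 'ft_force': [-0.531, 0.717, -1.256], 'moment': [-0.037, -0.093, 0.005], 'opening': 0.23}
foot pred [281.  196.9]
-> (536.1, -187.5, 342) [-188.2  -36.4   -1.5] turn -0.0
```

View pics/s9c.png

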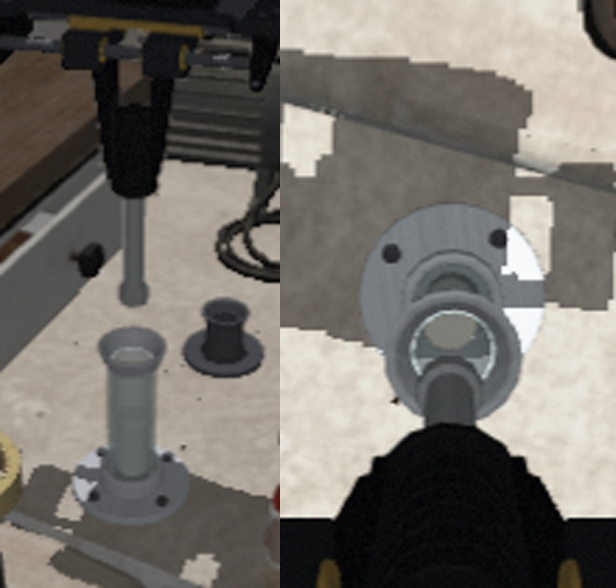

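Call:
{"name": "play_rows", "arguments": {"targets": [{"linear": [-20,-4,0],"turn": 0},{"linear": [-60,-12,0],"turn": 0},{"linear": [-100,-20,0],"turn": 0},{"linear": [-140,-28,0],"turn": 0},{"linear": [-170,-33,0],"turn": 0},{"linear": [-185,-36,0],"turn": 0},{"linear": [-188.5,-36.4,0],"turn": 0},{"linear": [-188.5,-36.4,0],"turn": 0},{"linear": [-188.5,-36.4,20],"turn": 0},{"linear": [-188.5,-36.4,50],"turn": 0},{"linear": [-188.5,-36.4,80],"turn": 0},{"linear": [-188.5,-36.4,100],"turn": 0},{"linear": [-188.5,-36.4,113],"turn": 0},{"linear": [-188.5,-36.4,113],"turn": 0},{"linear": [-188.5,-36.4,113],"turn": 0}]}}

```text
t: 28.4
eef_pos: [536.5, -187.6, 229.0]
tcp_rot: [3.141, 0.001, 1.571]
ft_force: [0.2, 0.6, -1.1]
opening: 0.227
```

```bash
python3 - <<'E'
from h import *
st()
P,im,d=grab('side','s10'); 
a=cv2.resize(im[100:230,270:370,::-1],None,fx=4,fy=4,interpolation=cv2.INTER_CUBIC)
P,im,d=grab('wrist','w10')
b=cv2.resize(im[110:240,220:340,::-1],None,fx=3,fy=4,interpolation=cv2.INTER_CUBIC)
cv2.imwrite('pics/s10c.png',np.hstack([a,b]))
conv([(536.0,-187.6,178)],[1.571])
E
```

```text
{'t': 28.4, 'joints': [-0.453, 0.484, 1.771, -0.0, 0.886, -0.453], 'qvel': [-0.003, -0.005, -0.001, 0.0, -0.001, -0.002], 'tau': [0.098, -56.566, -21.814, 0.048, 0.062, 0.002], 'eef_pos': [536.533, -187.648, 228.99], 'tcp_rot': [3.141, 0.001, 1.571], 'ft_force': [0.169, 0.605, -1.08], 'moment': [0.028, -0.124, -0.032], 'opening': 0.227}
-> (536.0, -187.6, 178) [ 0.2 -0.5 51. ] turn -0.0
```

View pics/s10c.png

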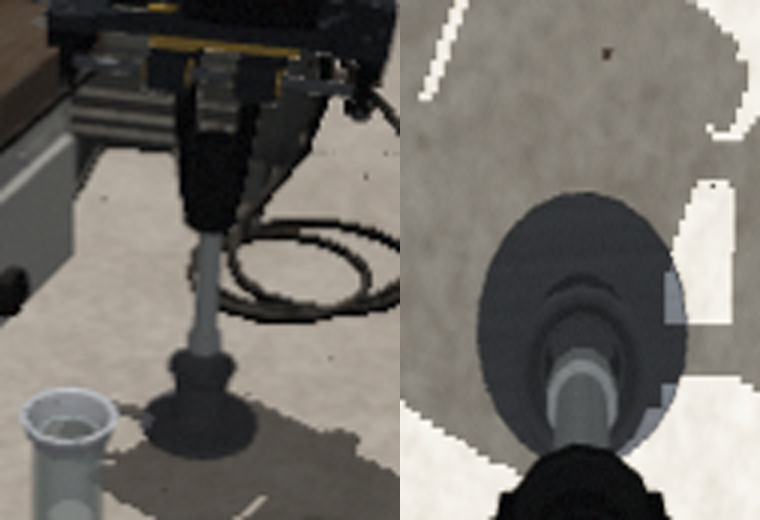

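Aligned over the holder. Lowering in stages while watching the force.

Call:
{"name": "play_rows", "arguments": {"targets": [{"linear": [0,-0.4,8],"turn": 0},{"linear": [0,-0.4,15],"turn": 0},{"linear": [0,-0.4,21],"turn": 0},{"linear": [0,-0.4,26],"turn": 0}]}}

```text
t: 29.0
eef_pos: [535.7, -187.8, 201.6]
tcp_rot: [-3.141, -0.0, 1.571]
ft_force: [0.2, -0.4, -0.9]
opening: 0.228
```

Call:
{"name": "play_rows", "arguments": {"targets": [{"linear": [0,0,5],"turn": 0},{"linear": [0,0,10],"turn": 0},{"linear": [0,0,14],"turn": 0},{"linear": [0,0,18],"turn": 0}]}}

```text
t: 29.5
eef_pos: [535.8, -187.8, 184.0]
tcp_rot: [3.142, 0.0, 1.571]
ft_force: [0.1, 0.0, -0.4]
opening: 0.231
```

Call:
{"name": "play_rows", "arguments": {"targets": [{"linear": [0,0,2],"turn": 0},{"linear": [0,0,4],"turn": 0},{"linear": [0,0,5],"turn": 0},{"linear": [0,0,6],"turn": 0},{"linear": [0,0,6],"turn": 0}]}}

```text
t: 30.12
eef_pos: [535.8, -187.8, 178.2]
tcp_rot: [3.142, 0.0, 1.571]
ft_force: [-0.2, -0.4, -0.4]
opening: 0.223
```

Call:
{"name": "play_rows", "arguments": {"targets": [{"linear": [0,0,0.5],"turn": 0},{"linear": [0,0,0.5],"turn": 0}]}}

```text
t: 30.38
eef_pos: [535.8, -187.8, 177.8]
tcp_rot: [3.141, 0.0, 1.571]
ft_force: [-0.2, 0.7, -1.3]
opening: 0.229
```

Call:
{"name": "play_rows", "arguments": {"hand": 60, "targets": [{"linear": [0,0,0],"turn": 0},{"linear": [0,0,0],"turn": 0},{"linear": [0,0,0],"turn": 0},{"linear": [0,0,0],"turn": 0},{"linear": [0,0,0],"turn": 0},{"linear": [0,0,0],"turn": 0},{"linear": [0,0,-15],"turn": 0},{"linear": [0,0,-45],"turn": 0},{"linear": [0,0,-85],"turn": 0},{"linear": [0,0,-120],"turn": 0},{"linear": [-30,0,-120],"turn": 0},{"linear": [-53,0,-120],"turn": 0},{"linear": [-53,0,-120],"turn": 0},{"linear": [-53,0,-120],"turn": 0}]}}

```text
t: 32.12
eef_pos: [535.6, -240.5, 297.4]
tcp_rot: [-3.141, -0.001, 1.57]
ft_force: [1.2, -0.1, 0.1]
opening: 0.634
```

```bash
python3 - <<'E'
from h import *
st()
P,im,d=grab('wrist','w11');C=cloud(P,d)
for lo,hi in [(140,152),(3,12)]:
    m=(C[...,2]>lo)&(C[...,2]<hi)&(abs(C[...,0]-537)<45)&(abs(C[...,1]+187)<45)
    p=C[m]; print(lo,m.sum(),np.median(p,0),cv2.minEnclosingCircle(p[:,:2].astype(np.float32)))
grab('side','s11'); P,im,d=grab('top','top11')
C=cloud(P,d)
print(C[185:196,270:275,2].round().astype(int).tolist())
E
```

```text
{'t': 32.125, 'joints': [-0.535, 0.432, 1.648, 0.0, 1.063, -0.534], 'qvel': [0.009, -0.004, 0.003, -0.001, -0.003, -0.001], 'tau': [-0.74, -56.657, -25.542, 0.023, 0.072, -0.017], 'eef_pos': [535.604, -240.515, 297.371], 'tcp_rot': [-3.141, -0.001, 1.57], 'ft_force': [1.22, -0.062, 0.105], 'moment': [-0.027, -0.117, -0.036], 'opening': 0.634}
140 646 [ 534.9163158  -186.37749998  145.42861843] ((534.896240234375, -186.9154815673828), 10.975050926208496)
3 1671 [ 535.94604212 -180.29925926    5.5357879 ] ((536.0902099609375, -187.0018768310547), 35.97060012817383)
[[121, 119, 119, 120, 121], [117, 116, 116, 113, 115], [108, 101, 101, 101, 108], [94, 94, 90, 90, 96], [84, 79, 78, 75, 83], [70, 69, 67, 64, 69], [57, 53, 60, 57, 60], [69, 70, 68, 71, 69], [66, 68, 67, 68, 66], [65, 68, 67, 69, 66], [68, 68, 66, 70, 68]]
```

View pics/s11.png

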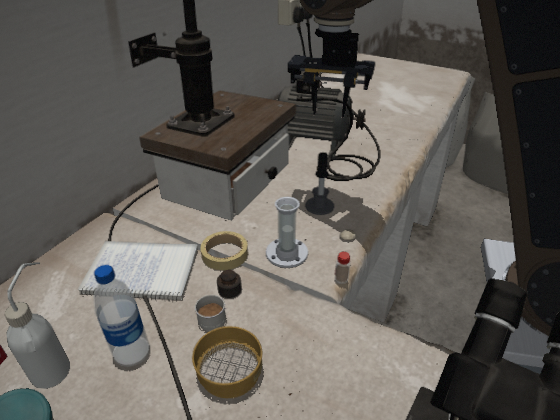

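View pics/top11.png

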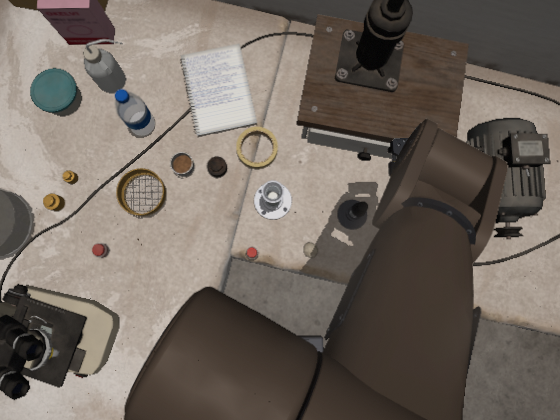

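Rod is back in the holder (top z 145.4, same as before), the plug top is at z≈68 (home), and the bystanders are where they were. Handing in.

```bash
python3 -c "
from cell import env
print(env.job_done())"
```

```text
the job is handed in; nothing more can be done
None
```

The job is done and handed in at about 32 s of the 66 s allowed; the hand-in reports no verdict.

- **Plug placed:** I stood the plug in the tube's mouth and let it go. It dropped onto the ring and stood free, with its top about 117 mm above the bench.
- **Pushed home:** With the rod I pushed it down against about 5.5 N of drag. The force then rose sharply with the plug's underside at about 19 mm. I held about 16 N for 1.6 s, then about 19 N for a little over a second. The highest force read at the end of a move was about 19 N; I did not see readings in between.
- **Rod returned:** The rod stands in its holder with its top at the same height as before. Its top centre is about 1 mm from the holder's axis, within the hole's play.

**Last checks:** The plug's top reads about 68 mm above the bench, so its underside is about 18–19 mm up, within the 34 mm limit. The bystanders look unmoved in the pictures, and the gripper is clear of everything.

**Disagreements:** The top and side cameras differed by about 3.5 mm in y. I settled positions with the wrist camera, and the fits came out without side loads.

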